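# Mark the net gauge in the lever press

## Task

Take the pine net gauge from under the oak shelf and lay it in the bench press, blade under the ram, flat between the guides and fully home against the back stop, with its handle sticking out at the front. Then swing the press lever down to its stop to mark the gauge, and ease it slowly back up to rest without letting it fly. Leave the gauge lying home in the press and do not disturb the reel, tin, ferrule or tongs.

Things in the scene. Friction and masses are not known exactly. Their poses are not given: they have to be found in the camera images.
- gauge: Flat pine paddle, 18 mm thick, about 60 g: blade 70 x 45 mm, then in line a handle 90 mm long, 24 mm wide. Origin: centre of the blade's underside; x from handle to blade (blade's end edge at x = +35 mm, handle x = -35 to -125 mm), z up. Starts flat on the bench, handle hidden under the shelf, most of the blade sticking out in front
- gauge_handle (a point): point in the middle of the gauge's handle, 85 mm behind the blade's centre and 9 mm above the underside
- shelf: Low oak shelf standing on the bench, 140 mm deep (x) and 260 mm wide (y), origin under its centre on the bench, open front facing its -x. Board from 55 to 71 mm high, side panels 14 mm thick; a rail closes the upper part of the back (35 to 55 mm high). The bench is its floor
- press: Grey bench lever press, fixed. Origin on the bench under the ram's axis; front faces its -x. Base plate 20 mm high spans x -70 to +100, y -60 to +60 mm. Head spans x -25 to +100, y -32 to +32, height 85 to 165 mm; column behind, x 50 to 100 mm. The lever is on its -y side
- nest (a point): on the anvil (20 mm above the bench) under the ram's axis, axes as the press. Two guides 12 mm high, 51 mm apart, run x -35 to +35 mm, flared mouth out to -57 mm. Back stop's face at x = +35 mm: when home the blade's centre lies on this point. The raised ram (24 mm wide) ends 41 mm above the anvil; at the lever's stop just over 18 mm
- lever (a joint): angle of the sprung press lever in rad: 0 at rest (up, 30 degrees above level), growing as its grip is swung down, 0.90 at the stop. It turns about the press's x axis and springs back by itself; about 2 N at the grip at rest to 9 N at the stop, more when moved fast
- lever_hinge (a point): the lever's pivot: 56 mm to the -y side of the ram's axis, 135 mm above the bench; the lever turns about the press's x axis through it
- lever_grip (a point): centre of the dark wooden cross-grip at the lever's end, 170 mm from the pivot: a round bar 22 mm in diameter and 64 mm long, lying along the press's x axis; the lever rod (14 mm in diameter) runs from it to the pivot
- reel: bronze trolling reel lying on the shelf's board, 92 mm in diameter (crank knob and brake lever within 60 mm of its axis), 85 mm high with its crank, origin under its centre; leave alone
- tin: dull zinc lure tin, 78 x 98 x 38 mm (x, y, z), origin under its centre; leave alone
- ferrule: brass rod ferrule standing on end, 30 mm in diameter, 58 mm high, origin under its centre; leave alone
- tongs: aluminium fish tongs lying flat, 125 mm long (x), 60 mm wide, 17 mm high, origin under the centre; leave alone
Not all that is in view belongs to the job. Of the things that look like the gauge, take the one that is farthest from the robot's base at the start.

How it is judged:
By the outcome, as a careful person would: the job done as asked, in the order asked, and still so for the second after the job is handed in, with the robot touching nothing.
It also fails if it takes over 72 s, if anything falls off the work surface, if the arm or the gripper's body presses on something with over 40 N, if the wrist force passes 120 N, or if a joint passes its speed limit or range.

## Robot

A 6-joint arm with a two-finger parallel gripper is mounted at the origin on the work surface. World frame = base frame: x ahead of the robot, y to its left, z up, the work surface at z = 0. Lengths are in m, angles in rad, forces in N, time in s.
With the tool pointing down it reaches from about 0.35 to 0.875 m from the base axis. Payload 4.2 kg.
Tool frame: the origin (TCP) lies on the centre line of the jaws, within the pads' length; the fingertips stand 14 mm ahead of it and the grasp point (between the pads) lies 5 mm behind it; z points along the fingers, y is the line along which they close (so a half turn about z gives the same grasp; the last joint's range is limited). The gripper opens to 87 mm and grips with 3 to 60 N. Pads are 19 mm wide; open, the fingers measure 117 mm over their backs; the gripper's body (75 mm by 190 mm) begins 51 mm behind the grasp point.
Start: joints at [1.584, 0.385, 0.008, 0, -1.194, -0.259], TCP at [0.152, 0.606, 0.237] pointing down, gripper open.
Joint ranges: [-3.14, 3.14], [-1.21, 2.06], [-1.07, 1.41], [-3.16, 2.05], [-2.99, -0.16], [-3.1, 3.1]. Speed limits (rad/s): [2.79, 2.79, 3.14, 3.14, 3.14, 3.14].

## Interface

Orientations are given as [roll, pitch, yaw] about the fixed x, y, z axes, in that order (R = Rz(yaw) Ry(pitch) Rx(roll)).
In Python, from station import env gives the robot as it stands. Calls block until the motion is done:
- env.move_to(position, orientation): joint-space move of the TCP to a pose.
- env.line_to(position, rate=0.15, attitude=None, force_limit=None): straight line of the TCP; attitude=None keeps the orientation; rate is the mean speed in m/s. With force_limit (N) it stops when the force on the tool has changed by that much, and returns True; else False.
- env.set_joints(angles): joint-space move.
- env.gripper_to(opening, strength=None): opening from 0.0 (shut) to 1.0 (fully open); strength is the grip in N (None keeps the last); returns when the fingers have stopped.
- env.pause(seconds).
- env.inverse_kinematics(position, orientation): joint angles nearest the present ones, or None.
- env.read_camera(name): name is "scene" or "top" or "wrist"; returns a dict with "frame" (400x640x3 uint8, blue, green, red), "z_map" (400x640 float32, m along the optical axis (not along the pixel's ray), 0 where there is no reading), "camera_matrix" (3x3 intrinsics, pixels), "eye" and "attitude" of the camera in the world. Camera axes: x right, y up, looking along -z (the intrinsics and any distortion apply to the point x, -y, -z); pixel columns grow to the right and rows downward; lengths in m; the calibration is good to about 2 mm. The wrist camera is an equidistant fisheye: a pixel r from the principal point sees the ray r / f radians off the axis. A picture is of the moment at which its call begins.
A pose or a line that the arm cannot do raises env.Unreachable and nothing moves.
- env.close_job(): hands the job in; it is judged then, once.
Trained networks look in a picture, given as the dict that the camera call returned (one of the last four; its "shot" number tells which), for a name from the list of things; names that differ only in an ending like _2 or _b are one class to them, and where a whole thing is asked for, a point or a joint stands for the part that bears it (a point fixed in the world has none). Each returns a list of dicts, best first, with "score" (0 to 1); they miss things now and then, are a little off and sometimes report something else, mostly with a low value. They report only what shows in the picture. A call takes as long as a camera call. They do not tell look-alikes from the thing itself.
- env.find_in(label, picture): "position" ([x, y, z] in m, in the coordinates of the camera as it stood for that picture, good to about 4 mm: the middle of the surface that is visible of it).
Readings, each from a call of its own:
- env.read_time_s(): time.
- env.read_joint_positions(): joint angles.
- env.read_joint_velocities(): joint speeds.
- env.read_tau(): joint torques, N m.
- env.read_position(): TCP position.
- env.read_eef_rot(): TCP orientation.
- env.read_ft_force(): force on the tool from outside, world axes, zero at the start.
- env.read_wrist_torque(): the same for the moment, N m.
- env.read_gripper_width(): opening from 0.0 (shut) to 1.0 (fully open).
- env.read_finger_force(): force on a finger pad.
Only numpy, scipy, OpenCV 4.12 (cv2) and the standard library are available. Lean on these libraries where they do the work, as an engineer would, in place of code of your own. Each camera call takes 0.05 s, during which the arm holds its last target. There are 200 camera calls.

## Working session

There is one attempt and no reset: what is moved stays moved. The work goes in short steps, each a Python script; the robot and the scene stay as the last script left them, time stands still between calls to the robot, and variables do not carry over. Pictures are saved under pics/ and viewed, at most 10 in all, crops included, and the job is handed in when it is done.

```bash
mkdir -p pics; ls; cat > h.py <<'E'
import numpy as np, cv2
from scipy.spatial.transform import Rotation as R
from station import env
def Rm(a):
    a=np.asarray(a,float)
    return a if a.shape==(3,3) else R.from_euler('xyz',a).as_matrix()
def w(pic,p): return Rm(pic["attitude"])@np.asarray(p)+np.asarray(pic["eye"])
def cloud(pic):
    z=pic["z_map"];K=pic["camera_matrix"];v,u=np.mgrid[:z.shape[0],:z.shape[1]]
    P=np.stack([(u-K[0,2])/K[0,0]*z,-(v-K[1,2])/K[1,1]*z,-z],-1)
    return P@Rm(pic["attitude"]).T+np.asarray(pic["eye"])
E
python3 - <<'E'
from h import *
ims=[]
for c in ("scene","top"):
    p=env.read_camera(c); cv2.imwrite(f"pics/{c}0.png",p["frame"])
    np.savez(f"{c}0.npz",**{k:np.asarray(v) for k,v in p.items()})
    print(c,p["eye"],p["attitude"],p["camera_matrix"][0],[k for k in p])
    for n in "gauge gauge_handle shelf press lever lever_grip lever_hinge reel tin ferrule tongs".split():
        try: print(n,[(np.round(w(p,d["position"]),3).tolist(),round(d["score"],2)) for d in env.find_in(n,p)[:4]])
        except Exception as e: print(n,e)
E
```

```text
pics
scene [0.98401666 0.40162327 0.81115487] [ 8.06152022e-01 -2.30558993e-05  2.17160488e+00] [387.16735776   0.         325.66697903] ['frame', 'z_map', 'camera_matrix', 'eye', 'attitude', 'shot']
gauge [([0.501, 0.276, 0.02], 0.79), ([0.174, 0.316, 0.019], 0.66)]
gauge_handle [([0.179, 0.311, 0.014], 0.8), ([0.503, 0.276, 0.019], 0.61)]
shelf [([0.638, 0.21, 0.072], 0.72)]
press [([0.614, -0.046, 0.118], 0.98), ([0.504, 0.275, 0.018], 0.69), ([0.569, -0.221, 0.201], 0.19)]
lever [([0.569, -0.22, 0.201], 0.87)]
lever_grip [([0.573, -0.217, 0.201], 0.66)]
lever_hinge [([0.569, -0.218, 0.2], 0.96)]
reel [([0.654, 0.297, 0.124], 0.72), ([0.636, 0.213, 0.073], 0.49)]
tin [([0.333, 0.158, 0.036], 0.7), ([0.347, 0.366, 0.039], 0.54)]
ferrule [([0.349, 0.371, 0.037], 0.55)]
tongs [([0.358, -0.313, 0.014], 0.48)]
top [0.27010843 0.01658215 1.08591038] [ 0.13243957  0.01154075 -1.58990308] [361.28662384   0.         318.8494375 ] ['frame', 'z_map', 'camera_matrix', 'eye', 'attitude', 'shot']
gauge [([0.174, 0.312, 0.02], 0.9), ([0.517, 0.271, 0.021], 0.75), ([0.568, -0.217, 0.201], 0.54)]
gauge_handle [([0.518, 0.269, 0.019], 0.9), ([0.17, 0.31, 0.018], 0.59)]
shelf [([0.602, 0.206, 0.068], 0.59), ([0.52, 0.271, 0.019], 0.51)]
press [([0.568, -0.071, 0.155], 0.68)]
lever [([0.57, -0.217, 0.202], 0.86)]
lever_grip [([0.571, -0.215, 0.197], 0.73)]
lever_hinge [([0.568, -0.221, 0.201], 0.94)]
reel [([0.628, 0.287, 0.118], 0.66)]
tin [([0.314, 0.161, 0.039], 0.67)]
ferrule []
tongs [([0.354, -0.315, 0.018], 0.8)]
```

View pics/scene0.png

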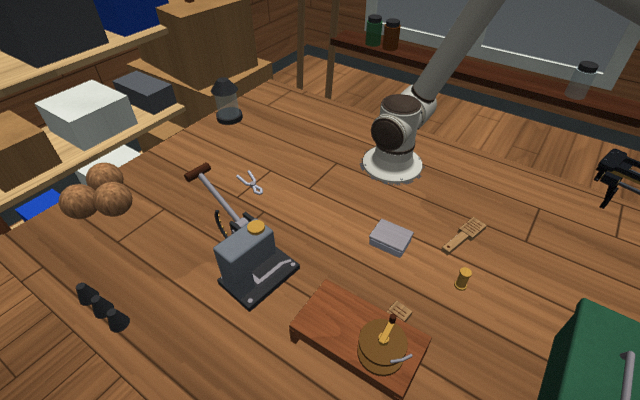

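View pics/top0.png

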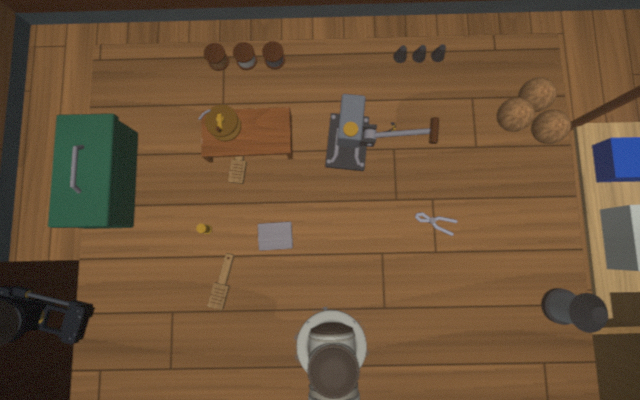

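The top picture shows the target blade at (237,170), sticking out in front of the shelf at (247,133). The look-alike is at (222,280), the press head at (350,115), the grip at (434,130), the ferrule at (202,228) and the tin at (275,236). Next I'll measure the geometry from the depth clouds.

```bash
cat > m.py <<'E'
from h import *
P={}
for c in ("top","scene"):
    d=dict(np.load(f"{c}0.npz")); P[c]=(cloud(d),d["frame"])
def rect(pts,n):
    pts=pts[:, :2].astype(np.float32)
    (cx,cy),(a,b),t=cv2.minAreaRect(pts*1000); print("  ",n,len(pts),"c",round(cx,1),round(cy,1),"size",round(a,1),round(b,1),"ang",round(t,1),"min",(pts.min(0)*1000).round(),"max",(pts.max(0)*1000).round())
for c,(C,f) in P.items():
    print(c)
    def sel(x0,x1,y0,y1,z0,z1):
        m=(C[...,0]>x0)&(C[...,0]<x1)&(C[...,1]>y0)&(C[...,1]<y1)&(C[...,2]>z0)&(C[...,2]<z1)
        return C[m]
    b=sel(.4,.5,0,.15,-.02,.02);print(" bench z",np.median(b[:,2]))
    rect(sel(.44,.56,.23,.32,.013,.03),"blade")
    rect(sel(.10,.27,.25,.36,.013,.03),"lookalike")
    rect(sel(.48,.75,.05,.4,.06,.078),"shelfboard")
    rect(sel(.48,.75,.05,.4,.085,.2),"reel")
    rect(sel(.45,.72,-.13,.03,.155,.172),"presshead top")
    rect(sel(.42,.72,-.13,.04,.015,.026),"base top")
    rect(sel(.42,.60,-.13,.04,.028,.038),"guides")
    g=sel(.5,.65,-.3,-.18,.17,.25);rect(g,"grip");print("   z",g[:,2].min(),g[:,2].max(),np.median(g[:,2]))
    rect(sel(.25,.42,.08,.24,.03,.05),"tin")
    rect(sel(.28,.42,.3,.42,.03,.07),"ferrule")
E
python3 m.py
python3 - <<'E'
from h import *
# enlarged press crops
a=cv2.imread('pics/top0.png')[80:190,190:450]; b=cv2.imread('pics/scene0.png')[150:320,170:310]
a=cv2.resize(a,None,fx=3,fy=3,interpolation=3)[:330,:780]; b=cv2.resize(b,(330,270)*1,interpolation=3)
o=np.zeros((600,780,3),np.uint8);o[:330]=a;o[330:,:330]=b
cv2.imwrite('pics/crop.png',o)
E
```

```text
top
 bench z 0.0006358088078770585
   blade 367 c 519.6 273.5 size 46.7 79.8 ang 83.7 min [478. 248.] max [559. 300.]
   lookalike 640 c 190.3 314.2 size 45.4 159.6 ang 75.0 min [109. 284.] max [269. 356.]
   shelfboard 3268 c 620.8 237.1 size 142.7 260.2 ang 1.2 min [548. 106.] max [693. 369.]
   reel 866 c 636.6 294.9 size 90.9 89.9 ang 40.0 min [591. 249.] max [682. 354.]
   presshead top 1021 c 620.1 -83.2 size 101.2 125.3 ang 83.2 min [ 553. -128.] max [685. -27.]
   base top 1067 c 599.8 -61.9 size 119.6 170.0 ang 83.0 min [ 509. -130.] max [690.   5.]
   guides 120 c 555.7 -59.8 size 86.3 69.3 ang 74.9 min [524. -96.] max [600. -10.]
   grip 415 c 563.5 -226.0 size 91.5 63.9 ang 84.0 min [ 528. -274.] max [ 592. -180.]
   z 0.17649781296452172 0.23513621727062273 0.22387068462478754
   tin 905 c 316.5 157.1 size 77.9 98.3 ang 3.0 min [276. 108.] max [356. 208.]
   ferrule 92 c 341.2 365.9 size 26.7 23.3 ang 89.3 min [329. 353.] max [353. 379.]
scene
 bench z 0.0002937774677746474
   blade 287 c 501.6 274.8 size 45.1 42.4 ang 81.6 min [479. 250.] max [520. 299.]
   lookalike 551 c 191.1 313.0 size 44.9 162.0 ang 74.6 min [109. 283.] max [270. 353.]
   shelfboard 6068 c 620.9 235.8 size 142.0 260.1 ang 1.1 min [549. 105.] max [694. 367.]
   reel 1923 c 638.3 294.3 size 91.5 90.8 ang 40.8 min [592. 248.] max [684. 352.]
   presshead top 1253 c 622.1 -83.4 size 101.6 125.3 ang 83.7 min [ 555. -130.] max [689. -27.]
   base top 1264 c 602.0 -61.2 size 118.7 170.1 ang 82.8 min [ 513. -130.] max [693.   6.]
   guides 115 c 567.1 -24.7 size 21.3 68.0 ang 65.3 min [534. -36.] max [600.  -1.]
   grip 447 c 573.6 -227.9 size 90.9 65.4 ang 70.9 min [ 530. -277.] max [ 594. -180.]
   z 0.17139666483873917 0.2339999378120009 0.21850206958804574
   tin 838 c 317.5 156.3 size 80.7 98.4 ang 4.2 min [276. 106.] max [360. 206.]
   ferrule 162 c 343.8 364.0 size 27.1 26.9 ang 14.4 min [329. 350.] max [357. 377.]
```

View pics/crop.png

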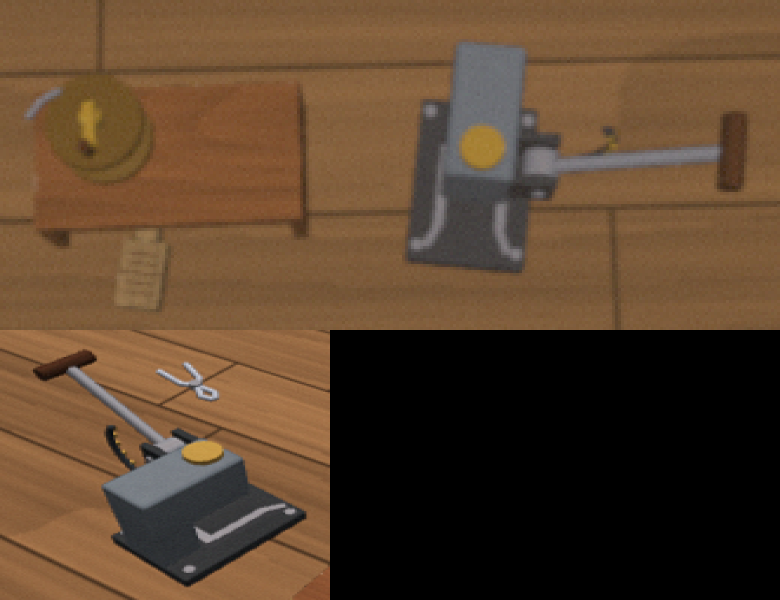

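The press origin is near (0.586, −0.060) with yaw −7°. The gauge blade centre is near (0.515, 0.274) with yaw about 173°, and the shelf front is at x≈0.549. So I'll grip the blade and pull it out, regrip the handle, then turn it 180° and insert it. First I'll check the wrist range.

```bash
cat >> h.py <<'E'
PO=np.array([.586,-.0597]); PY=np.radians(-7.)
def pw(x,y,z):  # press frame -> world
    c,s=np.cos(PY),np.sin(PY); return [PO[0]+c*x-s*y,PO[1]+s*x+c*y,z]
def down(yaw): return [np.pi,0,yaw]
def grip(a): # lever angle -> grip centre
    t=np.radians(30)-a; return pw(0,-.056-.17*np.cos(t),.135+.17*np.sin(t))
E
python3 - <<'E'
from h import *
d=np.radians
print(env.read_eef_rot(),env.read_time_s())
def ik(n,p,y):
    q=env.inverse_kinematics(p,down(y)); print(n,np.round(np.degrees(y)),None if q is None else np.round(q,2))
for y in (d(173),d(-7)):
    ik("blade",[.503,.275,.025],y); ik("handle",[.485,.265,.018],y); ik("ins",pw(-.085,0,.04),y); ik("pre",pw(-.16,0,.04),y)
for y in (d(83),d(-97)):
    for a in (0,.5,.9): ik("lev%.1f"%a,grip(a),y)
E
```

```text
[ 3.14156827e+00 -8.88240619e-06 -2.45820615e-01] 1.2
blade 173.0 [ 0.78  0.53 -0.36 -0.   -0.67 -2.48]
handle 173.0 [ 0.79  0.52 -0.42 -0.   -0.63 -2.49]
ins 173.0 [ 0.22  0.42 -0.53 -0.   -0.62 -1.92]
pre 173.0 [ 0.29  0.33 -0.71 -0.   -0.54 -1.98]
blade -7.0 [ 0.78  0.53 -0.36  0.   -0.67  0.67]
handle -7.0 [ 0.79  0.52 -0.42  0.   -0.63  0.66]
ins -7.0 [ 0.22  0.42 -0.53  0.   -0.62  1.22]
pre -7.0 [ 0.29  0.33 -0.71  0.   -0.54  1.16]
lev0.0 83.0 [-0.17  0.39 -0.03  0.   -1.15 -3.09]
lev0.5 83.0 [-0.21  0.47 -0.12  0.   -0.98 -3.05]
lev0.9 83.0 [-0.19  0.53 -0.2   0.   -0.84 -3.07]
lev0.0 -97.0 [-0.17  0.39 -0.03  0.   -1.15  0.05]
lev0.5 -97.0 [-0.21  0.47 -0.12  0.   -0.98  0.09]
lev0.9 -97.0 [-0.19  0.53 -0.2   0.   -0.84  0.07]
```

```bash
python3 - <<'E'
from h import *
y=np.radians(-7)
env.gripper_to(1.0,15)
env.move_to([.503,.275,.11],down(y))
env.line_to([.503,.275,.018],rate=.12,force_limit=15)
print(env.read_position())
env.gripper_to(0,15); print("w",env.read_gripper_width()*87,env.read_finger_force())
env.line_to([.503,.275,.021],rate=.05)
env.line_to([.39,.272,.021],rate=.12)
env.line_to([.39,.272,.0185],rate=.05)
env.gripper_to(.75)
env.line_to([.39,.272,.13],rate=.2)
env.move_to([.30,.10,.30],down(y)) if env.inverse_kinematics([.30,.10,.30],down(y)) is not None else print("noik")
p=env.read_camera("top"); s=env.read_camera("scene"); cv2.imwrite("pics/top1.png",p["frame"])
for n,q in(("t",p),("s",s)):
    C=cloud(q);m=(C[...,0]>.34)&(C[...,0]<.57)&(C[...,1]>.2)&(C[...,1]<.33)&(C[...,2]>.013)&(C[...,2]<.03)
    X=C[m][:,:2]*1000; print(n,len(X),cv2.minAreaRect(X.astype(np.float32)),X.min(0),X.max(0))
    print(n,[(np.round(w(q,d["position"]),3),d["score"]) for d in env.find_in("gauge",q)])
print(env.read_time_s())
E
```

```text
[0.50344691 0.27551912 0.01862887]
w 44.690047397294244 14.967344999313354
t 268 ((470.26116943359375, 262.4577941894531), (33.29751968383789, 111.0442123413086), 75.44367980957031) [419.54026766 242.6925876 ] [526.34968328 289.56026957]
t [(array([0.476, 0.26 , 0.02 ]), 0.62), (array([ 0.572, -0.077,  0.15 ]), 0.44)]
s 777 ((421.8822326660156, 263.0213623046875), (186.97369384765625, 87.35765838623047), 14.476012229919434) [340.47315397 200.30900883] [520.67050519 294.97294917]
s [(array([0.432, 0.266, 0.016]), 0.97), (array([0.176, 0.314, 0.016]), 0.66)]
9.125
```

View pics/top1.png

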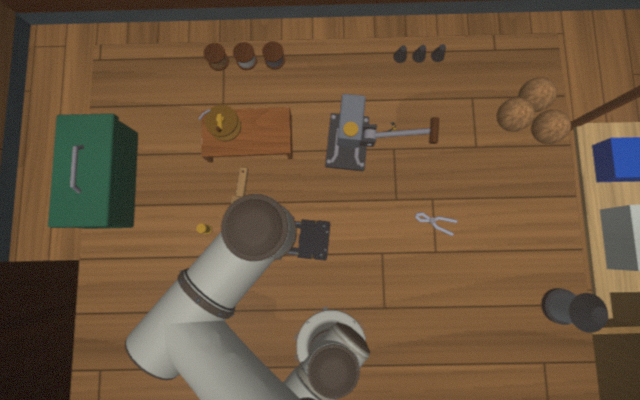

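The top picture shows the gauge pulled clear, with its handle at (242,183) and its end at x≈0.526 as predicted. Next I'll regrip the handle, turn the gauge and bring it in front of the press.

```bash
python3 - <<'E'
from h import *
y=np.radians(-7); y2=y+np.pi
env.gripper_to(.7,30)
env.move_to([.486,.260,.12],down(y))
env.line_to([.486,.260,.018],rate=.12,force_limit=15)
env.gripper_to(0,30); print("w",env.read_gripper_width()*87,env.read_finger_force())
z0=env.read_position()[2]; print(z0)
env.line_to([.46,.25,.2],rate=.2)
env.move_to([.40,.06,.22],down(y2))
env.line_to(pw(-.205,0,.12),rate=.25,attitude=down(y2))
env.line_to(pw(-.205,0,z0+.022),rate=.15)
s=env.read_camera("scene"); cv2.imwrite("pics/scene2.png",cv2.resize(s["frame"][120:320,150:400],(750,600),interpolation=3))
C=cloud(s);np.save("c2.npy",C)
def rc(n,b):
    m=np.ones(C.shape[:2],bool)
    for i in range(3): m&=(C[...,i]>b[2*i])&(C[...,i]<b[2*i+1])
    X=C[m]; print(n,len(X),cv2.minAreaRect((X[:,:2]*1000).astype(np.float32)),np.median(X[:,2]) if len(X) else 0)
rc("blade",(.42,.53,-.11,.03,.033,.047))
rc("blade lo",(.42,.505,-.11,.03,.030,.06))
print("expect blade c",pw(-.12,0,0),env.read_position(),env.read_ft_force(),env.read_time_s())
E
```

```text
w 23.703018579481757 29.999135434627533
0.018033089487902623
blade 431 ((461.7817077636719, -44.3550910949707), (47.59434127807617, 86.17622375488281), 83.45582580566406) 0.04103652894636234
blade lo 447 ((461.63946533203125, -44.338768005371094), (47.59434127807617, 85.88973236083984), 83.45582580566406) 0.04100349201504405
expect blade c [np.float64(0.46689446180304134), np.float64(-0.04507567879138231), 0] [ 0.38383738 -0.03399781  0.04109086] [0.67456197 0.23508013 0.39405314] 17.3667
```

View pics/scene2.png

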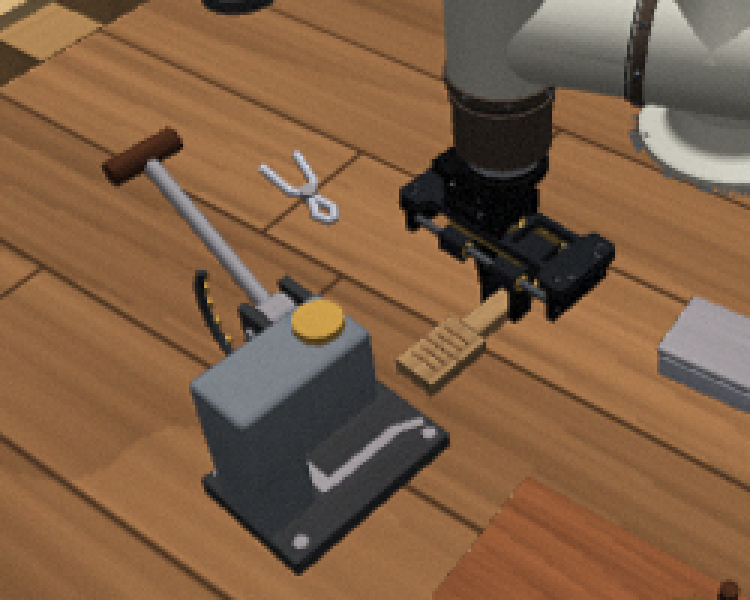

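The picture shows the gauge held level, its blade at (435,350) in line with the press mouth at (430,430). I'll insert it now.

```bash
python3 - <<'E'
from h import *
def px():
    p=np.array(env.read_position()); d=p[:2]-PO; c,s=np.cos(PY),np.sin(PY)
    return np.round([1000*(c*d[0]+s*d[1]),1000*(-s*d[0]+c*d[1]),1000*p[2]],1),np.round(env.read_ft_force(),1)
z=.0402
print(env.line_to(pw(-.115,0,z),rate=.08,force_limit=15),*px())
print(env.line_to(pw(-.074,0,z),rate=.03,force_limit=10),*px())
q=env.read_position()
print(env.line_to([q[0],q[1],.0381],rate=.02,force_limit=8),*px())
print(env.line_to(pw(-.070,0,.0381),rate=.02,force_limit=10),*px())
print(env.read_time_s())
E
```

```text
False [-1.156e+02 -1.000e-01  4.010e+01] [-0.3 -0.5 -0.8]
True [-85.   -0.8  38.6] [ 0.6  0.4 -0.6]
False [-84.7  -0.8  38.2] [-0.5 -1.1  0.4]
True [-84.6  -0.9  38. ] [-0.9  0.7  3.7]
20.2667
```

It stopped at −85 mm, exactly home. I'll release, withdraw and check.

```bash
python3 - <<'E'
from h import *
env.gripper_to(.5)
q=np.array(env.read_position())
env.line_to([q[0],q[1],.12],rate=.2)
env.line_to([.42,-.10,.30],rate=.3)
env.gripper_to(1.0,40)
g=grip(0); env.move_to([g[0],g[1],.33],down(np.radians(-97)))
C=None
s=env.read_camera("scene"); t=env.read_camera("top")
cv2.imwrite("pics/s3.png",np.vstack([cv2.resize(k,(780,300),interpolation=3) for k in (s["frame"][150:310,160:400],t["frame"][80:200,300:500])]))
for n,p in(("s",s),("t",t)):
    C=cloud(p)
    d=C[...,:2]-PO; c,si=np.cos(PY),np.sin(PY); X=c*d[...,0]+si*d[...,1]; Y=-si*d[...,0]+c*d[...,1]
    m=(X>-.15)&(X<-.06)&(abs(Y)<.03)&(C[...,2]>.03)&(C[...,2]<.047)
    print(n,m.sum(),X[m].min(),X[m].max(),Y[m].min(),Y[m].max(),np.median(C[...,2][m]),np.polyfit(X[m],Y[m],1))
    m=(abs(X)<.05)&(Y<-.18)&(Y>-.24)&(C[...,2]>.19)&(C[...,2]<.25)
    if m.sum(): print(" grip",m.sum(),np.percentile(X[m],[1,99]),np.percentile(Y[m],[1,99]),C[...,2][m].max())
print(env.read_time_s())
E
```

```text
s 201 -0.12463796300833584 -0.060009169829004394 -0.013904316322872107 0.011776411117646064 0.03794249681466744 [0.02014893 0.00276181]
 grip 282 [-0.0304685   0.03235747] [-0.21083731 -0.18206971] 0.23429494610583157
t 172 -0.125361925692489 -0.060165761486693545 -0.012054682280248691 0.011821299312824758 0.03825611371809623 [-0.02047851 -0.00159766]
 grip 222 [-0.03304857  0.02977781] [-0.21207956 -0.19323494] 0.23537607796151527
25.075
```

View pics/s3.png

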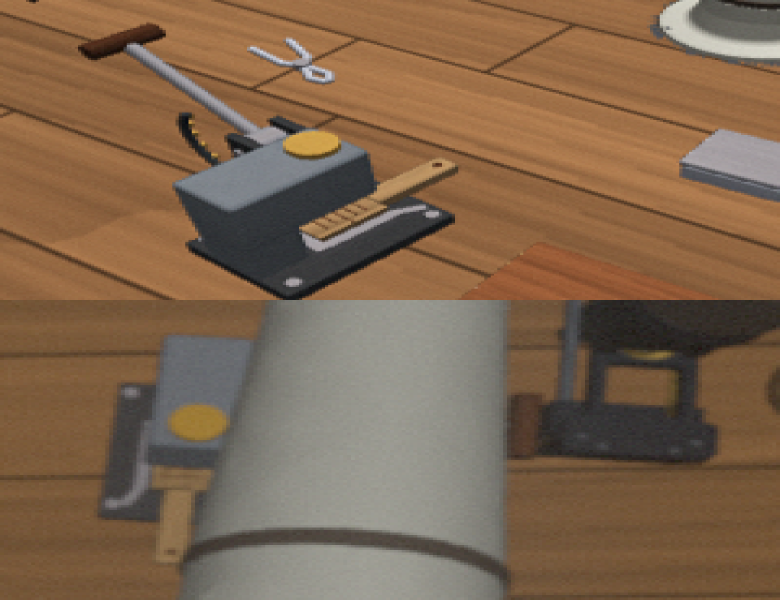

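The picture shows the gauge between the guides, its handle out at the front at (420,180). The handle end measures −125 mm, so it is fully home. Next I'll take the cross-grip by its ends and swing the lever.

```bash
python3 - <<'E'
from h import *
def T(a): g=np.array(grip(a)); g[2]-=.005; return g
def est(): # lever angle from TCP
    p=np.array(env.read_position()); d=p[:2]-PO; y=-np.sin(PY)*d[0]+np.cos(PY)*d[1]
    return round(np.radians(30)-np.arctan2(p[2]+.005-.135,-.056-y),3)
g=T(0)
print(env.line_to(g,rate=.12,force_limit=10))
env.gripper_to(0,40); print("w",env.read_gripper_width()*87,env.read_position()-g,env.read_time_s())
for a in np.linspace(.1,.8,8):
    hit=env.line_to(T(a),rate=.07,force_limit=30)
    print(round(a,2),hit,est(),np.round(env.read_ft_force(),1))
    if hit: break
else:
    for a in (.86,.9,.93,.95):
        hit=env.line_to(T(a),rate=.04,force_limit=15); print(a,hit,est(),np.round(env.read_ft_force(),1))
        if hit: break
s=env.read_camera("scene"); cv2.imwrite("pics/s4.png",cv2.resize(s["frame"][130:300,160:360],(706,600),interpolation=3))
print(env.read_time_s())
E
```

```text
False
w 63.523509562657615 [-1.14017032e-03  5.32356996e-05  9.93808659e-05] 26.725
0.1 False 0.099 [-6.2  2.   4.2]
0.2 False 0.199 [-5.9  1.7  5.4]
0.3 False 0.298 [-6.3  1.5  5.6]
0.4 False 0.397 [-6.5  2.4  6.5]
0.5 False 0.496 [-6.2  1.3  7.5]
0.6 False 0.595 [-7.5  1.3  8.5]
0.7 False 0.694 [-7.3  1.3  8.9]
0.8 False 0.793 [-8.2 -0.1 10.1]
0.86 False 0.851 [-8.5  0.1 10.6]
0.9 False 0.89 [-8.  -0.1 10.6]
0.93 False 0.918 [-9.  -1.2 11.8]
0.95 False 0.922 [-11.9  -2.3  21.7]
31.1583
```

View pics/s4.png

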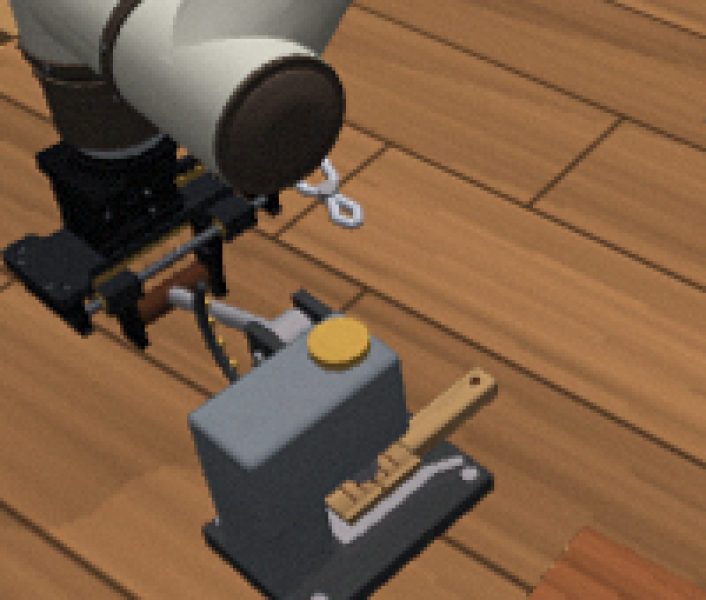

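The picture shows the grip held at (175,290) with the lever at its stop, where the vertical force jumped from 12 to 22 N. The gauge is still home. Now I'll ease it back up.

```bash
python3 - <<'E'
from h import *
def T(a): g=np.array(grip(a)); g[2]-=.005; return g
for a in np.linspace(.85,.05,9):
    env.line_to(T(a),rate=.05); 
print(np.round(env.read_ft_force(),1))
for a in (.03,.01,-.005):
    h=env.line_to(T(a),rate=.02,force_limit=8); print(a,h,np.round(env.read_ft_force(),1))
    if h: break
env.pause(.3)
env.gripper_to(1.0); g=np.array(env.read_position())
env.line_to([g[0],g[1],.33],rate=.12)
env.line_to([.42,-.20,.40],rate=.25)
print(env.read_time_s())
s=env.read_camera("scene"); t=env.read_camera("top")
cv2.imwrite("pics/s5.png",np.vstack([s["frame"][:,:],t["frame"][60:260]]))
for n,p in(("s",s),("t",t)):
    C=cloud(p)
    d=C[...,:2]-PO; c,si=np.cos(PY),np.sin(PY); X=c*d[...,0]+si*d[...,1]; Y=-si*d[...,0]+c*d[...,1]
    m=(X>-.15)&(X<-.06)&(abs(Y)<.03)&(C[...,2]>.03)&(C[...,2]<.047)
    if m.sum(): print(n,m.sum(),X[m].min(),X[m].max(),Y[m].min(),Y[m].max(),np.median(C[...,2][m]))
    m=(abs(X)<.05)&(Y<-.18)&(Y>-.24)&(C[...,2]>.19)&(C[...,2]<.25)
    if m.sum(): print(" grip",m.sum(),np.percentile(X[m],[1,99]),np.percentile(Y[m],[1,99]),C[...,2][m].max())
E
```

```text
[-5.6  2.9 -0. ]
0.03 False [-6.3  1.9 -0.4]
0.01 True [ 0.7 -0.4 -0.6]
39.1083
s 199 -0.12357602827872918 -0.0603698541699226 -0.013675822908556508 0.011522926794053723 0.037849497660566
 grip 283 [-0.03005236  0.03200914] [-0.21122556 -0.18051017] 0.2341455436484201
```

View pics/s5.png

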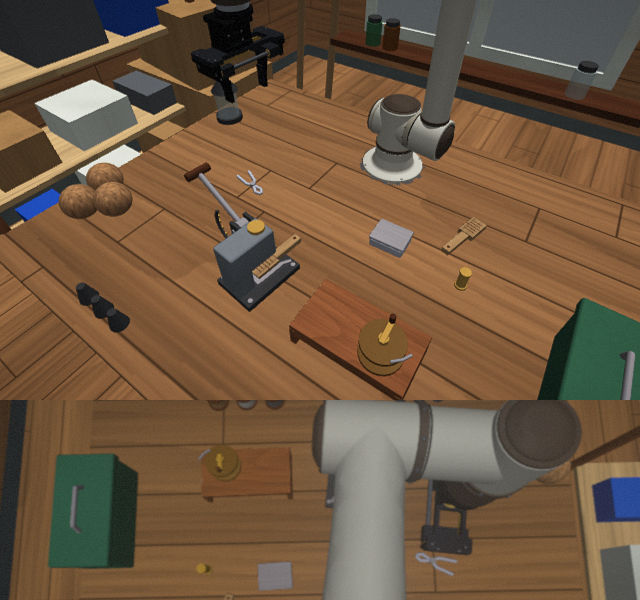

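The picture shows the gauge home in the press at (275,257) and the lever back at rest, its grip at (197,172) as at the start. The reel, tin, ferrule and tongs are unmoved.

```bash
python3 -c "
from station import env
print(env.close_job())"
```

```text
the job is handed in; nothing more can be done
None
```

The job is handed in: the gauge lies home in the press and was marked at the lever's stop, the lever was eased back to rest, and the reel, tin, ferrule and tongs look undisturbed in the last pictures; the clock read about 39 s.

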